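Tip the blued blank down and slide it against the rail

TASK

On the marking plate stand two aluminium blanks; push over the one whose side facing the robot is painted with marking blue, so that it lies flat on the plate with its blue face up. Then, by pushing it sideways, slide it flush along the rail that runs down the middle of the plate, ready for marking out. Only push, never grasp or lift anything, and leave the plain blank and all the other things where they are.

Things in the scene. Friction and masses are not known exactly. Their poses are not given: they have to be found in the camera images.
- blank: Blank to tip: solid aluminium, 36 (its x) x 50 (y) x 120 mm (z), 0.4 to 0.75 kg, standing on the plate, left or right of the rail and 35 to 65 mm clear of it. Origin: centre of the end it stands on; z runs along its length (up at the start), x points away from the blue face. Pushed on the blue face near its top along +x it tips about its far lower edge; once the top has gone 30 to 40 mm it falls by itself.
- blank_mid (a point): Middle of that blank's volume (60 mm along z from its origin), same axes. 60 mm above the plate when it stands; when it lies blue face up: 18 mm above the plate, x straight down, z level, the blank 36 mm high.
- blank_blue (a point): Middle of that blank's blue face, the 50 x 120 mm face on its -x side, 18 mm from the blank's middle. At the start it looks towards the robot, within about 25 degrees. A 12 mm wide blue stripe along the same edge of the top end shows from above.
- plate: Fixed dark steel plate, 300 (x) x 440 (y) x 16 mm thick, origin at the centre of its underside, so its top is 16 mm above the bench. Its x points away from the robot, within 12 degrees. An aluminium rail is bolted along its middle: along x, 270 mm long, centred, 20 mm wide (y -10 to +10 mm), 30 mm high above the plate's top. Either side of the rail serves. One blank stands on each side of it.
- plain: The other blank, of the same size but bare aluminium all over, standing upright on the other side of the rail; to be left standing. Origin: centre of its lower end.
- jar: Small amber jar with black cap, 40 mm across, 55 mm high, standing on the plate at its far left corner. Origin: centre of its underside.
- channel: Short bent steel channel offcut, 50 x 40 x 25 mm, lying on the plate at its far right corner. Origin: centre of its underside.
- long_channel: Bent steel channel, 110 x 40 x 25 mm, lying on the bench to the right of the plate. Origin: centre of its underside.
- hammer: Hammer, 280 mm long, lying on the bench to the right of the plate. Origin under its middle.
- file: Flat file with wooden handle, 290 mm long, lying on the bench to the left of the plate. Origin near its middle, on the bench.
- square: Try square (100 mm stock, 110 mm blade) lying on the bench to the left of the plate. Origin under the middle of the stock.
There are look-alikes about, which are no part of the job. Leave any green look-alike of the blank alone.

How it is judged (in metres and radians):
On the way, in this order (a step that is already met when the one before it is completed fails the run):
1. the blued blank has been tipped over and lies flat on the plate, blue face up (angle between blank's own x axis and vertical above 3.04 rad and height (world z) of blank_mid below 0.038 m), for 0.2 s.
2. it has then been pushed flush against the rail (all of step 1 and angle between the z axis of blank and the x axis of plate, either way round below 0.035 rad and (y of blank_mid in the frame of plate between 0.0315 and 0.0385 m or y of blank_mid in the frame of plate between -0.0385 and -0.0315 m) and x of blank_mid in the frame of plate between -0.085 and 0.085 m), for 0.2 s.
At the end, for the whole second after the job is handed in: The blued blank lies at rest, flat on the plate, blue face up (within 6 degrees), its long side flush with the rail (within 3.5 mm, parallel within 2 degrees), not past the rail's ends by more than 10 mm; the plain blank still stands (all of step 2 and linear speed of blank below 0.01 m/s and angle between plain's own z axis and vertical below 0.1 rad); the robot touches nothing.
It fails at once if the blued blank is lifted off the plate (height (world z) of blank_mid above 0.094 m or (angle between blank's own z axis and vertical below 0.15 rad and height (world z) of blank above 0.03 m) or (angle between blank's own x axis and vertical above 2.95 rad and height (world z) of blank_mid above 0.058 m)).
It fails at once if the plain blank is moved by more than 15 mm or tipped (distance of plain from where it was at the start of the episode above 0.015 m or angle between plain's own z axis and vertical above 0.25 rad).
It fails at once if another thing on the plate or the bench is moved by more than 20 mm (distance of any of jar, channel, long_channel, hammer, file, square from where it was at the start of the episode above 0.02 m).
It also fails if it takes over 42 s, if anything falls off the work surface, if the arm or the gripper's body presses on something with over 40 N, if the wrist force passes 120 N, or if a joint passes its speed limit or range.

ROBOT

A 6-joint arm with a two-finger parallel gripper is mounted at the origin on the work surface. World frame = base frame: x ahead of the robot, y to its left, z up, the work surface at z = 0. Lengths are in mm, angles in rad, forces in N, time in s.
With the tool pointing down it reaches from about 300 to 775 mm from the base axis. Payload 14.6 kg.
Tool frame: the origin (TCP) lies between the finger pads; the fingertips stand 8 mm ahead of it and the grasp point (between the pads) lies 11 mm behind it; z points along the fingers, y is the direction in which the jaws open and shut (so a half turn about z gives the same grasp; the last joint's range is limited). The gripper opens to 94 mm and grips with 3 to 60 N. Pads are 16 mm wide; open, the fingers measure 119 mm over their backs; the gripper's body (75 mm by 177 mm) begins 78 mm behind the grasp point.
Start: joints at [1.132, 0.3, 1.521, -0, 1.321, -0.067], TCP at [199.808, 512.412, 213.446] pointing down, gripper open.
Joint ranges: [-3.03, 3.03], [-0.79, 2.21], [0.23, 2.52], [-1.04, 4.18], [0, 3.07], [-2.55, 2.55]. Speed limits (rad/s): [2.22, 2.22, 2.57, 3.14, 3.14, 3.14].

INTERFACE

Orientations are given as [roll, pitch, yaw] about the fixed x, y, z axes, in that order (R = Rz(yaw) Ry(pitch) Rx(roll)).
In Python, from cell import manip gives the robot as it stands. The module is installed in compiled form; this text tells all that it offers.
- The arm moves only by the tool send_rows, never from a script. Its argument "series" is a list that holds one entry, the list of rows, each a list of 5 numbers: the opening, from 0 (shut) to 1 (fully open), then the shift along the tool's x, y, z in mm, then the turn about the tool's z in degrees. In form: [[[gripper, dx, dy, dz, roll], ...]]. A call has 1 to 10 rows; each row is the pose to reach, as a shift and turn from the pose commanded when the call began, along the tool's axes at that moment; what a row does not reach only later rows make up. A row lasts 1/10 s, in which the tool goes at most 50 mm and 8.59 degrees, less where a joint would pass 70% of its speed; a pose out of reach is approached as far as the arm can. A call with a gripper value outside its range is refused whole. The fingers move at their own pace and stop on an object; "newtons" is the grip in N (left out, the last holds). Time passes only in rows, so rows that repeat a pose let the fingers close. It gives the time, the measured TCP pose, the force and the opening at its end, in the units of the state.
- manip.read_state(): the state, without advancing time (a new reading comes with each control period).
- manip.camera(name): name is "side" or "top" or "wrist"; returns a dict with "img" (420x560x3 uint8, red, green, blue), "vfov" (degrees; the focal length in pixels is half the picture's height over the tangent of half this angle, whatever the lens; pixels are square), "cx", "cy" (the principal point, pixels), "pose" (4x4, takes a point from camera to world coordinates); the wrist camera has in their place "T_tool_cam" (4x4, takes a point from camera to tool coordinates, whose origin is the TCP and whose axes are the flange's). Camera axes: x right, y down, z forward; pixel columns grow to the right and rows downward; lengths in mm; the calibration is good to about 2 mm. A picture is of the moment at which its call begins: read the wrist's pose just before it. There is no depth.
- manip.sign_off(): hands the job in, once; it reports no verdict.
Trained networks look in a picture, given as the dict that the camera call returned (one of the last four; its "shot" number tells which), for a name from the list of things; names that differ only in an ending like _2 or _b are one class to them, and where a whole thing is asked for, a point or a joint stands for the part that bears it (a point fixed in the world has none). Each returns a list of dicts, best first, with "conf" (0 to 1); they miss things now and then, are a little off and sometimes report something else, mostly with a low value. They report only what shows in the picture. A call takes as long as a camera call. They do not tell look-alikes from the thing itself.
- manip.find_in(target, picture): "rect" ([left, top, width, height] in pixels, round what is visible of it).
- manip.silhouettes(target, picture): "pixels" (420x560 bool, what is visible of it) and "rect" ([left, top, width, height] in pixels, round what is visible of it).
The state is a dict: "clock": time; "joints": joint angles; "qd": joint speeds; "effort": joint torques, N m; "eef_pos": TCP position; "eef_rot": TCP orientation; "wrist_force": force on the tool from outside, world axes, zero at the start; "moment": the same for the moment, N m; "finger_gap": finger opening in mm.
Only numpy, scipy, OpenCV 4.12 (cv2) and the standard library are available. Lean on these libraries where they do the work, as an engineer would, in place of code of your own. Each camera call takes 0.05 s, during which the arm holds its last target. There are 200 camera calls.

## Working session

There is one attempt and no reset: what is moved stays moved. The work goes in short steps, Python scripts to look and compute and a tool call to move; the robot and the scene stay as the last step left them, time stands still between calls to the robot, and variables do not carry over. Pictures are saved under pics/ and viewed, about 8 in all and at most 12, crops included, and the job is handed in when it is done.

Besides the shell and the picture viewer there is one more tool, called after ">>>" in YAML: its name, and indented under it one key for each argument. send_rows: Moves the arm, as the interface text tells. Its arguments: {"type":"object","properties":{"series":{"type":"array"},"newtons":{"type":"number"}},"required":["series"]}

```bash
mkdir -p pics; cat > h.py <<'E'
import numpy as np, cv2
from cell import manip
def ray(c,u,v):
    f=c["img"].shape[0]/2/np.tan(np.radians(c["vfov"])/2)
    P=np.array(c["pose"]); d=P[:3,:3]@np.array([(u-c["cx"])/f,(v-c["cy"])/f,1]); return P[:3,3],d
def at(c,u,v,z):
    o,d=ray(c,u,v); return (o+d*(z-o[2])/d[2])[:2]
def proj(c,p):
    f=c["img"].shape[0]/2/np.tan(np.radians(c["vfov"])/2)
    P=np.array(c["pose"]); q=P[:3,:3].T@(np.array(p)-P[:3,3]); return np.array([f*q[0]/q[2]+c["cx"],f*q[1]/q[2]+c["cy"]])
def save(c,n): cv2.imwrite(f"pics/{n}.png",c["img"][:,:,::-1])
E
python3 - <<'E'
from h import *
a=manip.camera("top");b=manip.camera("side")
save(a,"top0");save(b,"side0")
for c in(a,b):
    print(np.round(c["pose"],3).tolist(),c["vfov"],c["cx"],c["cy"])
    for t in["blank","plain","plate","jar","channel"]:
        print(t,[(np.round(r["rect"]).tolist(),round(r["conf"],2)) for r in manip.find_in(t,c)][:4])
print(manip.read_state())
E
```

```text
[[0.023, -0.995, 0.093, 436.845], [-1.0, -0.021, 0.021, -8.941], [-0.019, -0.094, -0.995, 1351.402], [0.0, 0.0, 0.0, 1.0]] 45.82875218447058 281.51767004960016 204.91832275299745
blank [([402.0, 221.0, 29.0, 20.0], 0.96), ([329.0, 227.0, 23.0, 13.0], 0.74)]
plain [([258.0, 225.0, 23.0, 15.0], 0.55)]
plate [([219.0, 153.0, 167.0, 120.0], 0.65)]
jar [([220.0, 162.0, 16.0, 17.0], 0.53)]
channel [([357.0, 156.0, 21.0, 21.0], 0.77)]
[[0.996, -0.038, 0.077, 437.356], [-0.085, -0.579, 0.811, -922.519], [0.014, -0.814, -0.58, 746.805], [0.0, 0.0, 0.0, 1.0]] 51.619383013591964 276.6864777273494 210.29104964803196
blank [([260.0, 220.0, 16.0, 48.0], 0.94)]
plain [([254.0, 182.0, 12.0, 44.0], 0.72), ([192.0, 159.0, 83.0, 5.0], 0.37)]
plate [([222.0, 188.0, 142.0, 126.0], 0.62)]
jar [([188.0, 159.0, 87.0, 5.0], 0.72), ([306.0, 179.0, 14.0, 19.0], 0.53)]
channel [([331.0, 272.0, 28.0, 18.0], 0.93), ([254.0, 182.0, 14.0, 44.0], 0.43)]
{'clock': 0.6, 'joints': array([ 1.13240751e+00,  2.99894044e-01,  1.52099150e+00,  3.99344136e-06,
        1.32072801e+00, -6.65950070e-02]), 'qd': array([-0.00045978, -0.00067399,  0.00059874, -0.00038446,  0.00186619,
        0.0007001 ]), 'effort': array([ 3.94528979e-04, -5.31470382e+01, -3.52838051e+01,  7.08724628e-02,
        2.13996327e-02,  8.40887935e-06]), 'eef_pos': array([199.80149797, 512.41053785, 213.45244792]), 'eef_rot': array([-3.14157205e+00, -5.25189394e-06,  2.76979786e+00]), 'wrist_force': array([ 0.17874923, -0.44587179,  0.04126817]), 'moment': array([ 0.02981049,  0.00469255, -0.00799624]), 'finger_gap': 93.99452755126423}
```

```bash
python3 -c "
import cv2
a=cv2.imread('pics/top0.png');cv2.imwrite('pics/top0x.png',cv2.resize(a,(800,600),interpolation=cv2.INTER_CUBIC))"
```

```text
(no output)
```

View pics/top0x.png

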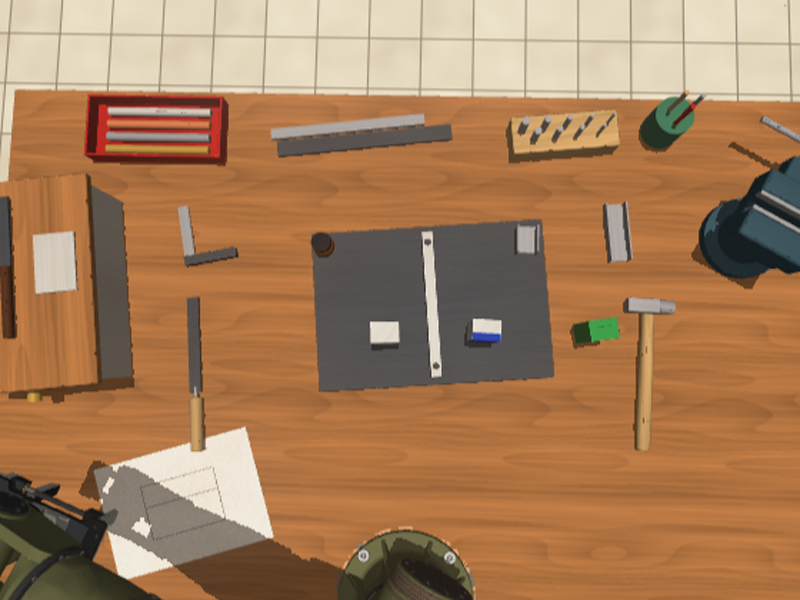

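View pics/side0.png

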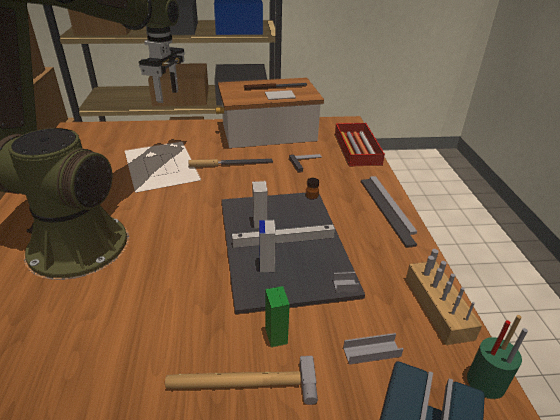

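The top view shows the blued blank right of the rail at about (486,331) in the 800-wide picture. The plain blank is left at (384,333), the rail runs from (428,232) to (436,377), and the green look-alike is at (600,331). Next I measure these.

```bash
cat > meas.py <<'E'
from h import *
def rect(c,m,z):
    k,l,st,ce=cv2.connectedComponentsWithStats(m.astype(np.uint8))
    i=1+np.argmax(st[1:,4]); ys,xs=np.where(l==i)
    w=np.array([at(c,x,y,z) for x,y in zip(xs,ys)],np.float32)
    (cc,s,a)=cv2.minAreaRect(w); b=cv2.boxPoints((cc,s,a))
    e=b[1]-b[0]; e2=b[2]-b[1]; e=e if np.hypot(*e)>np.hypot(*e2) else e2
    if abs(e[0])<abs(e[1]): pass
    return np.round(cc,1),np.round(s,1),round(float(np.degrees(np.arctan2(e[1],e[0])))%180,2),w.mean(0).round(1),len(xs)
def win(m,x0,x1,y0,y1):
    o=np.zeros_like(m);o[y0:y1,x0:x1]=m[y0:y1,x0:x1];return o
E
python3 - <<'E'
from meas import *
c=manip.camera("top");I=c["img"].astype(int);R,G,B=I[...,0],I[...,1],I[...,2]
white=(I.min(2)>150)
blue=(B>R+60)&(B>G+60)
print("rail",rect(c,win(white,290,313,155,270),46))
print("blank white+blue",rect(c,win(white|blue,322,358,218,245),136))
print("blue",rect(c,win(blue,322,358,218,245),136))
print("plain",rect(c,win(white,254,285,218,250),136))
g=(G>R+40)&(G>B+40); print("green",rect(c,win(g,395,440,215,245),100))
pl=(I.max(2)<100)&(I.max(2)-I.min(2)<25)
print("plate",rect(c,win(pl,210,395,145,280),16))
for n,p in [("green",win(g,395,440,215,245))]:
    r=manip.find_in("blank",c); print([(np.round(x['rect']),x['conf']) for x in r])
cv2.imwrite("pics/crop1.png",cv2.resize(c["img"][145:285,205:450,::-1],None,fx=3.2,fy=3.2,interpolation=cv2.INTER_NEAREST))
E
```

```text
rail (array([541.7, -35.5]), array([267.9,  19. ]), 4.88, array([540.1, -35.6], dtype=float32), 699)
blank white+blue (array([ 491.1, -129. ]), array([36.6, 46.3]), 90.8, array([ 491. , -128.7], dtype=float32), 295)
blue (array([ 479. , -129.1]), array([12.2, 46.3]), 91.29, array([ 478.7, -128.5], dtype=float32), 101)
plain (array([483.6,  45.5]), array([34.2, 49.1]), 91.31, array([483.6,  46.6], dtype=float32), 299)
green (array([ 497.9, -336.9]), array([36.1, 50. ]), 100.75, array([ 498.1, -336.6], dtype=float32), 284)
plate (array([541.5, -35.2]), array([299.3, 438.2]), 94.88, array([538.5, -33.2], dtype=float32), 16079)
[(array([329., 226.,  21.,  14.]), 0.88), (array([403., 222.,  31.,  20.]), 0.57), (array([131., 209.,  16., 105.]), 0.52)]
```

View pics/crop1.png

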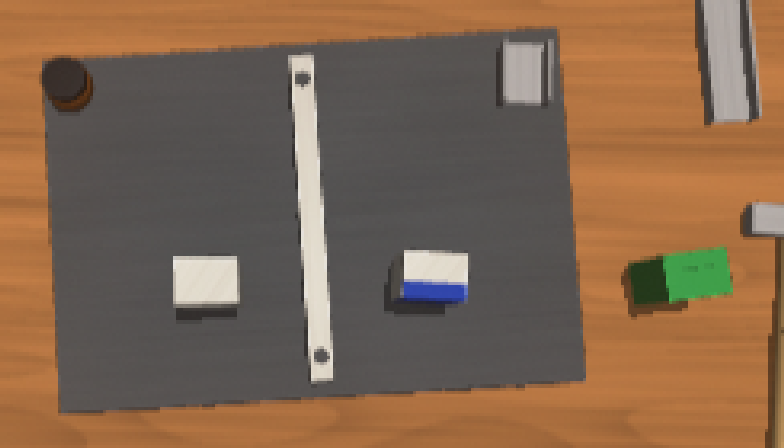

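Plate yaw is 4.9°, centred at (541.5,-35.3). The blank stands at (491,-129) with its yaw about 1°. I'll go to a spot in front of the blank with the fingers shut, staying high.

>>> send_rows:
  series:
    - [[0,-45,-51,0,7],[0,-90,-103,0,14],[0,-134,-154,0,21],[0,-179,-206,0,28],[0,-224,-257,0,35],[0,-268,-308,0,42],[0,-313,-360,0,49],[0,-358,-411,0,56],[0,-402,-462,0,62],[0,-447,-514,0,67.7]]

```text
clock: 1.7
eef_pos: [368.8, 39.7, 213.9]
eef_rot: [3.14, -0.0, 1.584]
wrist_force: [0.7, 0.6, -0.1]
finger_gap: 17.5
```

```bash
cat > go.py <<'E'
import sys
from h import *
from scipy.spatial.transform import Rotation as Ro
def go(x,y,z,yaw):
    s=manip.read_state();R=Ro.from_euler('xyz',s['eef_rot']).as_matrix()
    d=R.T@(np.array([x,y,z])-s['eef_pos']); dy=np.degrees(s['eef_rot'][2])-yaw
    print(s['clock'],s['eef_pos'].round(1),np.degrees(s['eef_rot']).round(1),'F',s['wrist_force'].round(1),'gap',round(s['finger_gap'],1),'-> shift',d.round(1),'roll',round((dy+180)%360-180,2))
if __name__=="__main__": go(*map(float,sys.argv[1:]))
E
python3 go.py 430 -129 213 91
```

```text
1.7 [368.8  39.7 213.9] [179.9  -0.   90.8] F [ 0.7  0.6 -0.1] gap 17.5 -> shift [-169.5   59.     0.9] roll -0.25
```

>>> send_rows:
  series:
    - [[0,-40,14,0,0],[0,-80,28,0,0],[0,-120,42,0,0],[0,-160,56,0,0],[0,-160,56,0,0],[0,-160,56,0,0],[0,-160,56,0,0]]

```text
clock: 2.4
eef_pos: [427.1, -116.4, 213.5]
eef_rot: [-3.142, -0.0, 1.589]
wrist_force: [-0.1, 0.2, 0.4]
finger_gap: 0.6
```

```bash
python3 go.py 430 -129 127 91
```

```text
2.4 [ 427.1 -116.4  213.5] [-180.   -0.   91.] F [-0.1  0.2  0.4] gap 0.6 -> shift [-12.6   2.7  86.5] roll 0.03
```

>>> send_rows:
  series:
    - [[0,-12.6,2.7,30,0],[0,-12.6,2.7,60,0],[0,-12.6,2.7,86,0],[0,-12.6,2.7,86,0],[0,-12.6,12.7,86,0],[0,-12.6,20.7,86,0],[0,-12.6,26.7,86,0],[0,-12.6,28.7,86,0],[0,-12.6,28.7,86,0],[0,-12.6,28.7,86,0]]

```text
clock: 3.4
eef_pos: [456.2, -129.3, 127.5]
eef_rot: [-3.142, 0.0, 1.588]
wrist_force: [0.1, -0.1, -0.1]
finger_gap: 0.2
```

```bash
python3 go.py 490 -129 127 91; python3 -c "
from h import *
c=manip.camera('top');d=manip.camera('side')
A=c['img'][180:280,290:410,::-1];B=d['img'][170:290,200:344,::-1]
cv2.imwrite('pics/p2.png',np.hstack([cv2.resize(A,(400,333),interpolation=0),cv2.resize(B,(400,333),interpolation=0)]))"
```

```text
3.4 [ 456.2 -129.3  127.5] [-180.    0.   91.] F [ 0.1 -0.1 -0.1] gap 0.2 -> shift [-0.2 33.8  0.5] roll -0.0
```

View pics/p2.png

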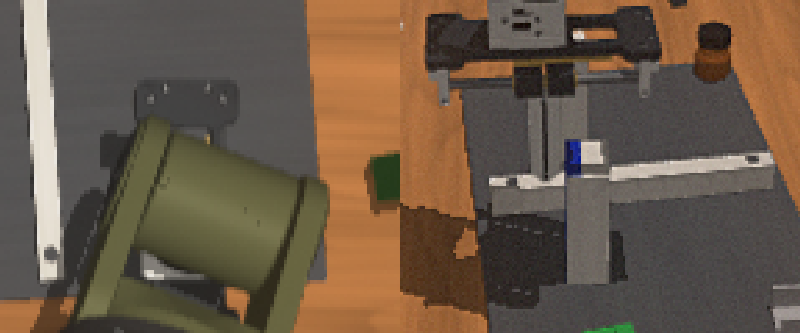

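Left is the top view and right the side view. The shut fingers stand just in front of the blue face near its top, side-view (550,160), and the blank is still upright. Now push slowly.

>>> send_rows:
  series:
    - [[0,0,3,0,0],[0,0,6,0,0],[0,0,9,0,0],[0,0,12,0,0],[0,0,15,0,0],[0,0,18,0,0],[0,0,21,0,0],[0,0,24,0,0],[0,0,27,0,0],[0,0,30,0,0]]

```text
clock: 4.5
eef_pos: [486.5, -128.8, 127.4]
eef_rot: [3.142, 0.0, 1.588]
wrist_force: [0.8, 0.1, -0.6]
finger_gap: 0.5
```

```bash
python3 go.py 500 -129 127 91; python3 -c "
from h import *
d=manip.camera('side')
B=d['img'][170:290,200:344,::-1]
cv2.imwrite('pics/p3.png',cv2.resize(B,(480,400),interpolation=0))"
```

```text
4.5 [ 486.5 -128.8  127.4] [180.   0.  91.] F [ 0.8  0.1 -0.6] gap 0.5 -> shift [-0.4 13.5  0.4] roll -0.0
```

View pics/p3.png

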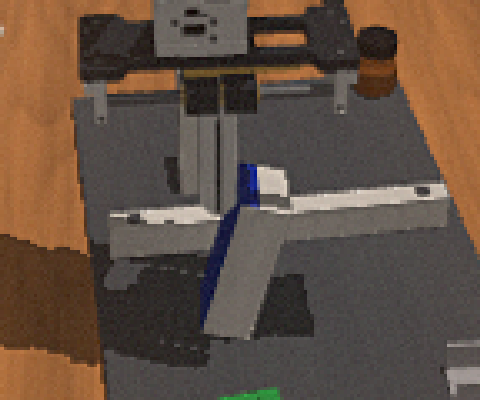

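The blank is tilting about its far edge, roughly 17°, and not sliding. I'll push on, hold, then raise the tool.

>>> send_rows:
  series:
    - [[0,0,3,0,0],[0,0,6,0,0],[0,0,9,0,0],[0,0,12,0,0],[0,0,14,0,0],[0,0,14,0,0],[0,0,14,0,0],[0,0,14,0,0],[0,0,14,0,0]]

```text
clock: 5.45
eef_pos: [500.2, -128.6, 127.5]
eef_rot: [-3.142, 0.0, 1.588]
wrist_force: [0.2, 0.1, 0.1]
finger_gap: 0.5
```

```bash
python3 go.py 360 -129 200 94.9; python3 - <<'E'
from meas import *
c=manip.camera("side");I=c["img"].astype(int);R,G,B=I[...,0],I[...,1],I[...,2]
blue=win((B>R+30)&(B>G+30),200,400,170,320)
print("blue",rect(c,blue,52))
cv2.imwrite('pics/p4.png',cv2.resize(c["img"][170:310,200:400,::-1],None,fx=3,fy=3,interpolation=0))
E
```

```text
5.45 [ 500.2 -128.6  127.5] [-180.    0.   91.] F [0.2 0.1 0.1] gap 0.5 -> shift [   2.  -140.2  -72.5] roll -3.9
blue (array([ 570.9, -133.5]), array([ 50.1, 119.2]), 178.9, array([ 571.2, -133.8], dtype=float32), 663)
```

View pics/p4.png

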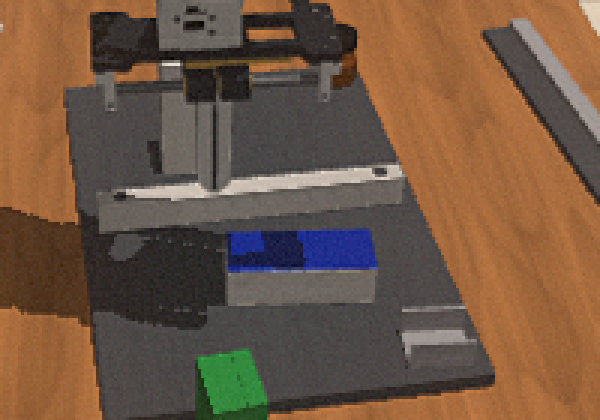

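It lies blue face up at about (571,-132), parallel to world x within about 1°. Plain, jar and channel are untouched. Next: raise, then go round to its outer side with the jaws along the rail direction and half open, so both fingers make contact.

>>> send_rows:
  series:
    - [[0,0,0,-20,0],[0,0,0,-40,0],[0,-20,20,-40,-1],[0,-40,45,-40,-2],[0,-63,74,-40,-3.9],[0.5,-63,74,-40,-3.9],[0.5,-63,74,-40,-3.9],[0.5,-63,74,-40,-3.9]]

```text
clock: 6.3
eef_pos: [574.8, -189.8, 167.5]
eef_rot: [-3.141, -0.0, 1.656]
wrist_force: [-0.4, 0.5, -0.0]
finger_gap: 21.2
```

```bash
python3 go.py 575 -194 32 94.9; python3 - <<'E'
from meas import *
c=manip.camera("top");I=c["img"].astype(int)
for t in["channel","blank"]: print(t,[(np.round(r["rect"]).tolist(),round(r["conf"],2)) for r in manip.find_in(t,c)][:3])
m=win(I.min(2)>110,345,390,140,200); print("channel",rect(c,m,41))
E
```

```text
6.3 [ 574.8 -189.8  167.5] [-180.    -0.    94.9] F [-0.4  0.5 -0. ] gap 21.2 -> shift [-4.300e+00 -1.000e-01  1.355e+02] roll -0.01
channel [([438.0, 210.0, 40.0, 102.0], 0.5)]
blank [([327.0, 184.0, 24.0, 43.0], 0.63), ([405.0, 223.0, 28.0, 16.0], 0.6)]
channel (array([ 581.5, -205.9]), array([2.7, 2.6]), 0.42, array([ 581.1, -205.5], dtype=float32), 3)
```

>>> send_rows:
  series:
    - [[0.5,-3,0,30,0],[0.5,-3,0,60,0],[0.5,-3,0,90,0],[0.5,-3,0,115,0],[0.5,-3,0,130,0],[0.5,-3,0,135,0],[0.5,-3,0,135,0],[0.5,-3,0,135,0]]

```text
clock: 7.25
eef_pos: [576.2, -193.5, 33.8]
eef_rot: [3.14, 0.001, 1.656]
wrist_force: [-0.7, -0.7, 0.3]
finger_gap: 47.1
```

```bash
python3 go.py 568 -101 32 94.9; python3 - <<'E'
from meas import *
c=manip.camera("side")
cv2.imwrite('pics/p5.png',cv2.resize(c["img"][170:310,200:400,::-1],None,fx=3,fy=3,interpolation=0))
E
```

```text
7.25 [ 576.2 -193.5   33.8] [179.9   0.   94.9] F [-0.7 -0.7  0.3] gap 47.1 -> shift [92.8 -0.3  1.7] roll 0.0
```

View pics/p5.png

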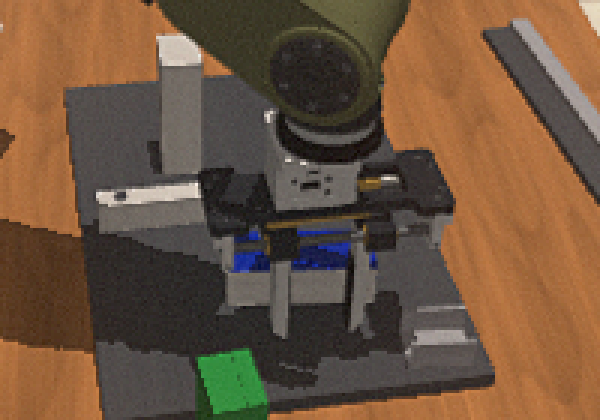

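Both fingers stand outside the blank at (280,330) and (360,320), clear of the channel. Pushing towards the rail.

>>> send_rows:
  series:
    - [[0.5,8,0,0,0],[0.5,16,0,0,0],[0.5,22,0,1,0],[0.5,27,0,1,0],[0.5,32,0,1,0],[0.5,37,0,1,0],[0.5,42,0,1,0],[0.5,47,0,1,0],[0.5,52,0,1,0],[0.5,57,0,1,0]]

```text
clock: 8.3
eef_pos: [570.9, -136.7, 31.9]
eef_rot: [3.141, 0.001, 1.656]
wrist_force: [1.0, -6.1, 3.2]
finger_gap: 47.1
```

>>> send_rows:
  series:
    - [[0.5,4,0,0,0],[0.5,8,0,0,0],[0.5,12,0,0,0],[0.5,16,0,0,0],[0.5,20,0,0,0],[0.5,24,0,0,0],[0.5,26,0,0,0],[0.5,28,0,0,0],[0.5,30,0,0,0],[0.5,30,0,0,0]]

```text
clock: 9.3
eef_pos: [568.3, -106.7, 31.9]
eef_rot: [3.141, 0.001, 1.656]
wrist_force: [0.5, -3.7, 3.5]
finger_gap: 47.1
```

```bash
python3 go.py 568 -101 32 94.9
```

```text
9.3 [ 568.3 -106.7   31.9] [180.    0.   94.9] F [ 0.5 -3.7  3.5] gap 47.1 -> shift [ 5.7  0.2 -0.1] roll 0.01
```

Now 1 mm per row until the rail resists.

>>> send_rows:
  series:
    - [[0.5,1,0,0,0],[0.5,2,0,0,0],[0.5,3,0,0,0],[0.5,4,0,0,0],[0.5,4,0,0,0]]

```text
clock: 9.8
eef_pos: [568.0, -103.8, 31.8]
eef_rot: [3.141, 0.002, 1.656]
wrist_force: [1.8, -12.7, 2.1]
finger_gap: 47.2
```

>>> send_rows:
  series:
    - [[0.5,0.5,0,0,0],[0.5,1,0,0,0],[0.5,1,0,0,0]]

```text
clock: 10.1
eef_pos: [568.0, -103.8, 31.9]
eef_rot: [3.141, 0.003, 1.656]
wrist_force: [1.8, -18.9, 0.8]
finger_gap: 46.8
```

It has stalled against the rail and the force is rising. One more small squeeze to square it, then back off and lift clear.

>>> send_rows:
  series:
    - [[0.5,1,0,0,0],[0.5,2,0,0,0],[0.5,2,0,0,0]]

```text
clock: 10.4
eef_pos: [568.0, -103.6, 32.0]
eef_rot: [3.14, 0.006, 1.656]
wrist_force: [2.0, -33.2, -1.5]
finger_gap: 47.0
```

>>> send_rows:
  series:
    - [[0.5,-6,0,0,0],[0.5,-14,0,0,0],[0.5,-25,0,0,0],[0.5,-30,0,-30,0],[0.5,-30,0,-70,0],[0.5,-30,0,-110,0],[0.5,-30,0,-150,0],[0.5,-60,-30,-180,0],[0.5,-100,-60,-180,0],[0.5,-140,-90,-180,0]]

```text
clock: 11.4
eef_pos: [489.8, -246.5, 212.4]
eef_rot: [3.14, 0.001, 1.658]
wrist_force: [0.6, 0.7, 0.2]
finger_gap: 47.2
```

>>> send_rows:
  series:
    - [[0.5,-40,-40,0,0],[0.5,-80,-80,0,0],[0.5,-110,-120,0,0],[0.5,-110,-120,0,0],[0.5,-110,-120,0,0]]

```text
clock: 11.9
eef_pos: [379.4, -366.3, 211.4]
eef_rot: [-3.142, -0.0, 1.653]
wrist_force: [1.3, 0.3, 0.4]
finger_gap: 47.1
```

```bash
python3 go.py 568 -101 32 94.9; python3 - <<'E'
from meas import *
def P(w): # to plate frame
    a=np.radians(4.88);d=np.array(w)-[541.6,-35.4];return [d@[np.cos(a),np.sin(a)],d@[-np.sin(a),np.cos(a)]]
pics=[]
for n in("top","side"):
    c=manip.camera(n);I=c["img"].astype(int);R,G,B=I[...,0],I[...,1],I[...,2]
    blue=(B>R+30)&(B>G+30)
    w=(290,345,150,270) if n=="top" else (200,400,170,320)
    r=rect(c,win(blue,*w),52);print(n,r,"plate",np.round(P(r[0]),1))
    if n=="top":
        print("rail",rect(c,win(I.min(2)>150,285,313,155,270),46)); print("plain",rect(c,win(I.min(2)>150,254,285,218,250),136))
        A=cv2.resize(c["img"][145:285,205:405,::-1],(400,280),interpolation=0)
    else: A=cv2.resize(c["img"][170:310,200:400,::-1],(400,280),interpolation=0)
    pics.append(A)
cv2.imwrite('pics/p6.png',np.hstack(pics))
E
```

```text
11.9 [ 379.4 -366.3  211.4] [-180.    -0.    94.7] F [1.3 0.3 0.4] gap 47.1 -> shift [248.8 209.9 179.5] roll -0.16
top (array([562.7, -68.9]), array([122.2,  49.3]), 5.0, array([562.5, -69. ], dtype=float32), 873) plate [ 18.2 -35.2]
rail (array([541.9, -36.3]), array([268.1,  20.8]), 4.96, array([540.2, -35.6], dtype=float32), 706)
plain (array([483.6,  45.5]), array([34.2, 49.1]), 91.31, array([483.5,  46.6], dtype=float32), 302)
side (array([561.6, -70.9]), array([120. ,  49.6]), 4.85, array([561. , -71.5], dtype=float32), 587) plate [ 16.9 -37.1]
```

View pics/p6.png

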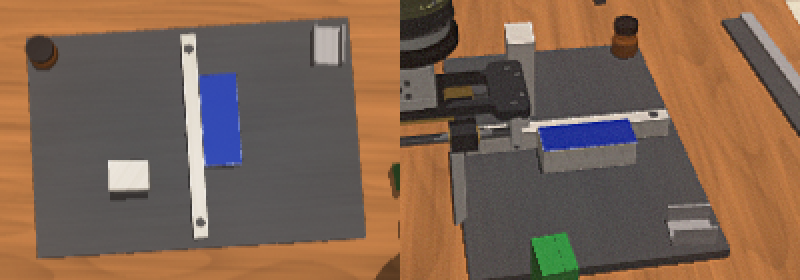

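The blued blank lies blue face up, flush and parallel to the rail; everything else is in place and the robot is clear.

```bash
python3 -c "
from cell import manip
print(manip.sign_off())"
```

```text
the job is handed in; nothing more can be done
None
```

I tipped the blued blank with the shut fingers pushing near its top. I then slid it against the right side of the rail, pushing with two half-open fingers until the rail resisted at 33 N, and backed the arm off clear. I handed the job in at about 12 s; the hand-in gives no verdict.

- **Flush with the rail:** the last top view puts the blank's middle at y = -35.2 mm in the plate frame, where exactly flush is -35 mm. It is parallel to the rail within about 0.1° and sits 18 mm from the middle of the plate along the rail.
- **Disagreement:** the side camera reads y = -37.1 mm. That is within the 2 mm calibration error and still inside the allowed 31.5 to 38.5 mm.
- **Other things:** the plain blank measures exactly where it was at the start. The jar, channel and green block look undisturbed in the last picture. I did not measure those, or check the things lying on the bench.

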